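# Step the vial tray under the sampling needle

### The arm

A 6-joint arm with a two-finger parallel gripper is mounted at the origin on the work surface. World frame = base frame: x ahead of the robot, y to its left, z up, the work surface at z = 0. Lengths are in m, angles in rad, forces in N, time in s.
With the tool pointing down it reaches from about 0.3 to 0.775 m from the base axis. Payload 14.6 kg.
Tool frame: the origin (TCP) lies between the finger pads; the fingertips stand 14 mm ahead of it and the grasp point (between the pads) lies 5 mm behind it; z points along the fingers, y is the line along which they close (so a half turn about z gives the same grasp; the last joint's range is limited). The gripper opens to 94 mm and grips with 3 to 60 N. Pads are 16 mm wide; open, the fingers measure 119 mm over their backs; the gripper's body (75 mm by 177 mm) begins 78 mm behind the grasp point.
Start: joints at [-1.212, 0.3, 1.521, -0, 1.321, -0.067], TCP at [0.227, -0.501, 0.219] pointing down, gripper open.
Joint ranges: [-3.03, 3.03], [-0.79, 2.21], [0.23, 2.52], [-1.04, 4.18], [0, 3.07], [-2.55, 2.55]. Speed limits (rad/s): [2.22, 2.22, 2.57, 3.14, 3.14, 3.14].

### API

Orientations are given as a unit quaternion [x, y, z, w].
In Python, from workcell import r, readout, imaging, job gives the robot as it stands. The module is installed in compiled form; this text tells all that it offers. Calls block until the motion is done:
- r.goto(position, orientation): joint-space move of the TCP to a pose.
- r.movel(position, rotation=None, velocity=0.15): straight line of the TCP; rotation=None keeps the orientation; velocity is the mean speed in m/s.
- r.movej(angles): joint-space move.
- r.gripper_to(opening, effort=None): opening from 0.0 (shut) to 1.0 (fully open); effort is the grip in N (None keeps the last); returns when the fingers have stopped.
- r.pause(seconds).
- r.ik(position, orientation): joint angles nearest the present ones, or None.
- readout.sense(): the state.
- imaging.get_image(name): name is "scene" or "top" or "wrist"; returns a dict with "image" (384x512x3 uint8, red, green, blue), "range_z" (384x512 float32, m along the optical axis (not along the pixel's ray), 0 where there is no reading), "camera_matrix" (3x3 intrinsics, pixels), "R" (3x3) and "t" (3): a world point X has camera coordinates R X + t; the wrist camera has in their place "hand_eye" (4x4, takes a point from camera to tool coordinates, whose origin is the TCP and whose axes are the flange's). Camera axes: x right, y down, z forward; pixel columns grow to the right and rows downward; lengths in m; the calibration is good to about 2 mm. The wrist camera is an equidistant fisheye: a pixel r from the principal point sees the ray r / f radians off the axis. A picture is of the moment at which its call begins: read the wrist's pose just before it.
A pose or a line that the arm cannot do raises r.PlanningError and nothing moves.
- job.close_job(): hands the job in; it is judged then, once.
The state is a dict: "time": time; "q": joint angles; "dq": joint speeds; "joint_torque": joint torques, N m; "tool_pos": TCP position; "tool_rot": TCP orientation; "contact_force": force on the tool from outside, world axes, zero at the start; "ft_torque": the same for the moment, N m; "width": opening from 0.0 (shut) to 1.0 (fully open); "finger_force": force on a finger pad.
Only numpy, scipy, OpenCV 4.12 (cv2) and the standard library are available. Lean on these libraries where they do the work, as an engineer would, in place of code of your own. Each camera call takes 0.05 s, during which the arm holds its last target. There are 200 camera calls.

### The job

Take a sample from two of the open vials in the tray: first the tall straight one, then the short straight one. For each, slide the tray (it has an upright grip post) until the middle of the vial's mouth is under the needle, then press the needle's head fully down and let it spring back up; lower the needle nowhere else. Keep all four vials seated in the tray, leave the things beside the stage alone, and finish with the short vial still under the raised needle.

Things in the scene. Friction and masses are not known exactly. Their poses are not given: they have to be found in the camera images.
- tray (a point): Centre of the top of the vial tray, a white block 130 x 130 mm, its top 64 mm above the bench, with four round pockets 46 mm wide and 20 mm deep (floor 44 mm above the bench) centred at x, y = +-31 mm from this point. It rides on the x-y stage and never rotates on it. Axes: the stage's own x (away from the robot) and y (left); the stage is fixed, turned by up to 0.25 rad.
- slide_x (a joint): Upper slide of the stage, m. 0 = tray pulled fully out towards the robot (where it starts), grows as the tray goes away from the robot along the stage's own x, stop at 0.12. Moves at about 1.5 N (dry friction) and stays where it is left.
- slide_y (a joint): Lower slide of the stage, m; carries the upper slide and tray sideways. 0 = middle (where it starts), grows to the left along the stage's own y, stops at -0.05 and +0.05. Moves at about 1.5 N and stays where it is left; both slides may be moved together by pushing the post in any level direction.
- grip (a point): Grip point on the axis of the tray's black upright post, 85 mm above the bench; grip from straight above. The post is a cylinder 26 mm in diameter, foot 44 mm and top 110 mm above the bench, on a tongue 40 mm wide, 135 mm from the tray's centre on the robot's side. It moves with the tray. Axes: the stage's own x and y.
- needle_tip (a point): Tip of the upright steel needle, 6 mm in diameter. When raised it is 140 mm above the bench; the beam that guides it lies 182 to 212 mm above the bench and runs to the left (the stage's +y, within 0.06 rad) to a fixed white column, 214 mm high, 180 mm from the needle.
- press_top (a point): Centre of the top of the needle's black round head, 42 mm in diameter, on the needle's axis, 285 mm above the bench when raised. Push it straight down with the closed fingertips.
- needle (a joint): How far the needle is pressed down, m: 0 = raised, 0.06 = fully down (stop). A spring holds it up: about 2.5 N at the start to 5.5 N at the bottom; it springs back when let go.
- tall_vial: Open amber glass vial, straight-sided, 44 mm in diameter and 80 mm high, mouth 38 mm wide. It stands loose in one of the tray's four pockets with 1 mm play. Origin: centre of its underside, z up.
- short_vial: Open amber glass vial, straight-sided, 44 mm in diameter and 50 mm high, mouth 38 mm wide, loose in another pocket. Origin: centre of its underside, z up.
- necked_vial: Open amber glass vial 66 mm high, 44 mm in diameter below, with a neck 26 mm in diameter; not to be sampled. In another pocket. Origin: centre of its underside, z up.
- capped_vial: Amber glass vial 68 mm high, 44 mm in diameter, closed with a cap 38 mm wide; not to be sampled. In another pocket. Origin: centre of its underside, z up.
- reagent_bottle: Bystander: capped amber bottle 72 mm in diameter, 160 mm high, on the bench to the left of the stage. Origin: centre of its underside.
- vial_box: Bystander: open white divided box 120 x 90 x 45 mm on the bench to the right of the stage. Origin: centre of its underside.
- wrench: Bystander: steel wrench 150 mm long, lying on the bench to the right of the stage.
Things that resemble listed ones, but are neither listed nor needed, are in the scene too. What is shaped like the short_vial but pink is not meant.

How it is judged:
On the way, in this order (a step that is already met when the one before it is completed fails the run):
1. the needle is fully down (at least 52 mm) in the tall vial, within 6 mm of its axis (value of joint needle above 0.052 m and horizontal distance between needle_tip and tall_vial below 0.006 m), for 0.1 s.
2. then the needle is fully down (at least 52 mm) in the short vial, within 6 mm of its axis (value of joint needle above 0.052 m and horizontal distance between needle_tip and short_vial below 0.006 m), for 0.1 s.
At the end, for the whole second after the job is handed in: The needle is raised (pressed in less than 5 mm) with the short vial's axis within 6 mm of it and at rest (under 10 mm/s), and all four vials stand upright (within 0.15 rad) on the floors of their pockets (undersides less than 50 mm above the bench) (value of joint needle below 0.005 m and horizontal distance between needle_tip and short_vial below 0.006 m and linear speed of short_vial below 0.01 m/s and angle between each of tall_vial, short_vial, necked_vial, capped_vial's own z axis and vertical below 0.15 rad and height (world z) of each of tall_vial, short_vial, necked_vial, capped_vial below 0.05 m); the robot touches nothing.
It fails at once if the needle is lowered by more than 12 mm where neither the tall nor the short vial's axis is within 10 mm of it (value of joint needle above 0.012 m and horizontal distance between needle_tip and tall_vial above 0.01 m and horizontal distance between needle_tip and short_vial above 0.01 m).
It fails at once if a vial is lifted out of its pocket (more than 15 mm) (height (world z) of any of tall_vial, short_vial, necked_vial, capped_vial above 0.059 m).
It fails at once if a bystander is moved more than 20 mm (distance of any of reagent_bottle, vial_box, wrench from where it was at the start of the episode above 0.02 m).
It also fails if it takes over 70 s, if anything falls off the work surface, if the arm or the gripper's body presses on something with over 40 N, if the wrist force passes 120 N, or if a joint passes its speed limit or range.

## Working session

There is one attempt and no reset: what is moved stays moved. The work goes in short steps, each a Python script; the robot and the scene stay as the last script left them, time stands still between calls to the robot, and variables do not carry over. Pictures are saved under pics/ and viewed, at most 10 in all, crops included, and the job is handed in when it is done.

```bash
mkdir -p pics; python3 - <<'E'
from workcell import r, readout, imaging, job
import numpy as np, cv2
ims=[]
for n in ("scene","top"):
    d=imaging.get_image(n); np.savez(n+"0.npz",**d); ims.append(d["image"])
    print(n,d["camera_matrix"].tolist(),d["R"].round(3).tolist(),d["t"])
    cv2.imwrite(f"pics/{n}0.png",cv2.resize(d["image"][:,:,::-1],(800,600)))
s=readout.sense(); print(s["time"],s["tool_pos"],s["tool_rot"])
E
```

```text
scene [[491.6749137482717, 0.0, 254.5516689266644], [0.0, 491.6749137482717, 195.0904282227073], [0.0, 0.0, 1.0]] [[-0.788, 0.615, -0.009], [0.363, 0.453, -0.814], [-0.497, -0.645, -0.581]] [ 0.43282883 -0.02226558  1.83136862]
top [[369.3566296569236, 0.0, 254.15595359936893], [0.0, 369.3566296569236, 196.6668532254516], [0.0, 0.0, 1.0]] [[-0.019, -1.0, 0.01], [-0.994, 0.018, -0.109], [0.109, -0.012, -0.994]] [-0.00226882  0.54123551  1.17287371]
0.1 [ 0.22710461 -0.50068994  0.21897472] [ 9.77421674e-01  2.11297488e-01 -6.88536273e-05 -4.89020977e-04]
```

View pics/scene0.png

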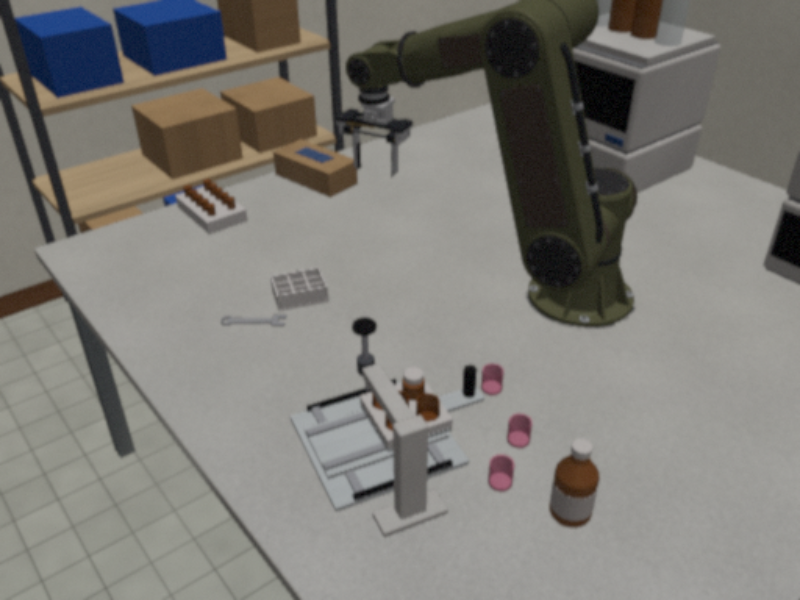

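View pics/top0.png

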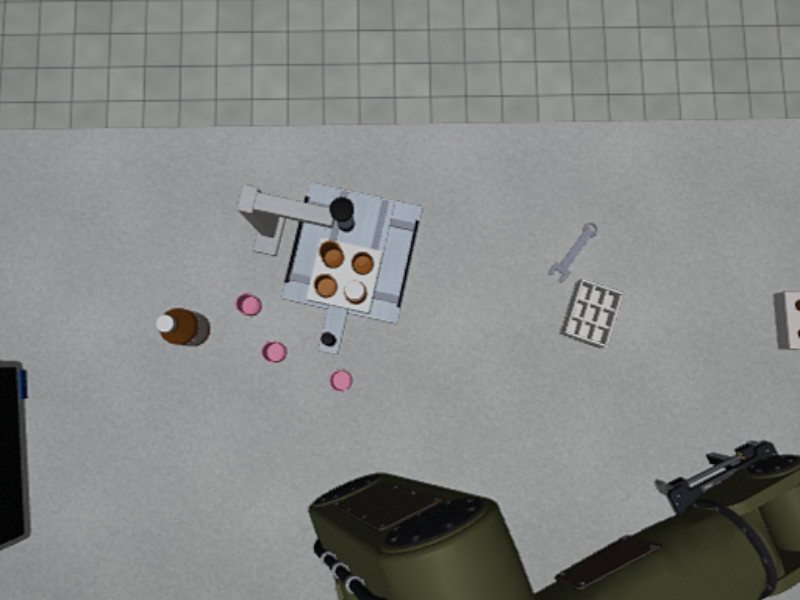

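The top view shows the needle head at about (342,210), the post at (328,340), and the tray centred near (345,275) with the capped vial at (355,292). The other three vials are at (332,255), (362,263) and (326,286), all in 800x600 pixels. Pink decoys stand beside the stage. I'll get rough positions from this and then take a wrist view.

```bash
cat > h.py <<'E'
import numpy as np, cv2
from scipy.spatial.transform import Rotation as Ro
def cast(d,uv,z):
    """pixels -> world points on plane height z (pinhole)"""
    uv=np.atleast_2d(np.float64(uv)); K=d["camera_matrix"]
    ray=np.c_[uv,np.ones(len(uv))]@np.linalg.inv(K).T@d["R"]
    c=-d["R"].T@d["t"]
    return c+ray*((z-c[2])/ray[:,2])[:,None]
def castw(d,s,uv,z):
    uv=np.atleast_2d(np.float64(uv)); K=d["camera_matrix"]
    p=(uv-K[:2,2])/[K[0,0],K[1,1]]; th=np.linalg.norm(p,axis=1)
    ray=np.c_[p*(np.sin(th)/np.maximum(th,1e-9))[:,None],np.cos(th)]
    H=d["hand_eye"]; R=Ro.from_quat(s["tool_rot"]).as_matrix()
    c=R@H[:3,3]+s["tool_pos"]; ray=ray@(R@H[:3,:3]).T
    return c+ray*((z-c[2])/ray[:,2])[:,None]
def down(yaw): # tool z down, tool y (closing line) at angle yaw+90deg from world x
    c,s=np.cos(yaw),np.sin(yaw)
    return Ro.from_matrix(np.array([[c,s,0],[s,-c,0],[0,0,-1]])).as_quat()
E
python3 - <<'E'
from h import *
d=dict(np.load("top0.npz")); k=.64
for n,p,z in (("head",(342,209),.285),("post",(328,338),.11),("tray",(345,275),.064),("v1",(332,255),.1),("v2",(362,263),.1),("v3",(326,286),.1),("cap",(355,291),.112)):
    print(n,cast(d,np.array(p)*k,z)[0].round(3))
from workcell import imaging,readout
w=imaging.get_image("wrist"); print(w["camera_matrix"],w["hand_eye"].round(3))
a=d["image"][110:235,180:275,::-1]; b=dict(np.load("scene0.npz"))["image"][200:320,180:320,::-1]
cv2.imwrite("pics/crop.png",np.hstack([cv2.resize(a,(380,500),interpolation=2),cv2.resize(b,(420,500),interpolation=2)]))
E
```

```text
head [0.68  0.08  0.285]
post [0.475 0.123 0.11 ]
tray [0.605 0.093 0.064]
v1 [0.64  0.115 0.1  ]
v2 [0.623 0.056 0.1  ]
v3 [0.578 0.128 0.1  ]
cap [0.565 0.07  0.112]
[[297.31863964   0.         255.0340715 ]
 [  0.         297.31863964 193.95090526]
 [  0.           0.           1.        ]] [[ 0.001 -0.971 -0.241  0.069]
 [ 1.     0.001 -0.     0.   ]
 [ 0.001 -0.241  0.971 -0.166]
 [ 0.     0.     0.     1.   ]]
```

View pics/crop.png

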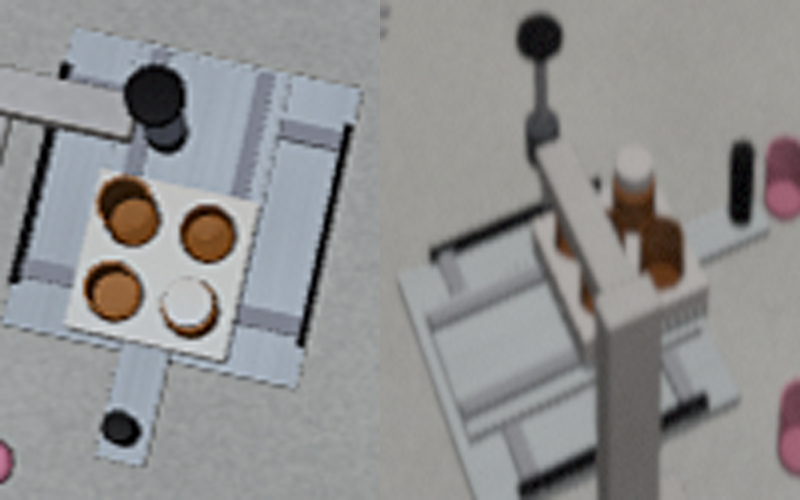

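The far-left vial looks tall. The far-right and near-left ones need a closer look.

```bash
python3 - <<'E'
from h import *
from workcell import r,imaging,readout
r.goto([0.50,0.117,0.26],down(-0.23)); r.pause(.3)
s=readout.sense(); d=imaging.get_image("wrist")
print(s["time"],s["tool_pos"],s["q"])
np.savez("w0.npz",tool_pos=s["tool_pos"],tool_rot=s["tool_rot"],**d)
t=imaging.get_image("top"); np.savez("top1.npz",**t)
cv2.imwrite("pics/w0.png",cv2.resize(d["image"][:,:,::-1],(800,600),interpolation=2))
E
```

```text
2.8583 [0.50006408 0.11678459 0.25999161] [ 1.58097389e-01  1.88574947e-01  1.56429704e+00 -6.99661948e-06
  1.38873279e+00  1.95927732e+00]
```

View pics/w0.png

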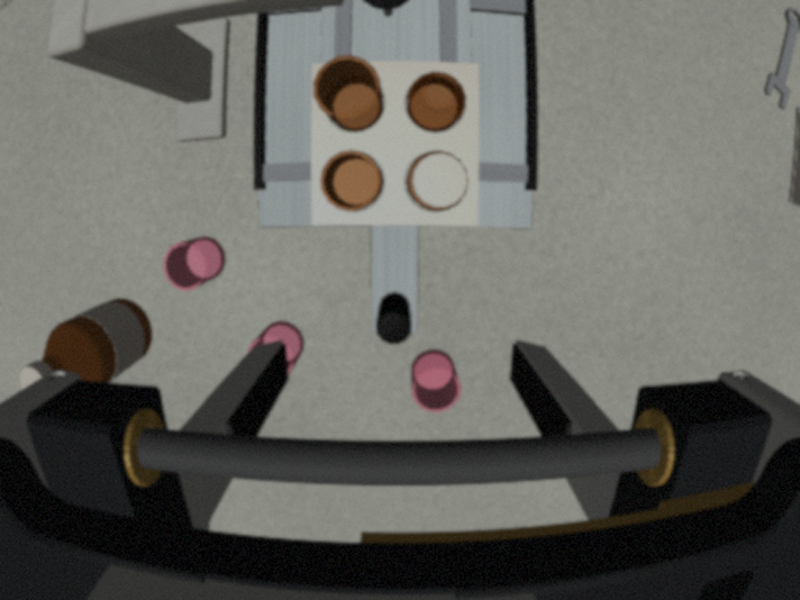

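The wrist view (800x600 px) shows the tall vial at (348,85) mouth and (357,105) floor, an open vial at (436,102), another at (352,181), the cap at (440,181) and the post top at about (394,322). I'll use the range data to tell short from necked.

```bash
python3 - <<'E'
from h import *
d=dict(np.load("w0.npz")); K=d["camera_matrix"]; H=d["hand_eye"]; R=Ro.from_quat(d["tool_rot"]).as_matrix()
v,u=np.mgrid[:384,:512]; p=np.stack([(u-K[0,2])/K[0,0],(v-K[1,2])/K[1,1]],-1); th=np.linalg.norm(p,axis=-1)
k=np.tan(np.minimum(th,1.5))/np.maximum(th,1e-9); X=np.dstack([p*k[...,None],np.ones_like(th)])*d["range_z"][...,None]
W=(X@H[:3,:3].T+H[:3,3])@R.T+d["tool_pos"]; np.save("W.npy",W)
print((W[36:140:3,198:310:4,2]*1000).astype(int))
c=d["image"][30:150,190:320,::-1]
cv2.imwrite("pics/c2.png",cv2.resize(c,None,fx=5,fy=4.9,interpolation=2))
E
```

```text
[[ 12  12  28  27  33 125 124 125  26  29  26  26  28  27  26  26  28  26
   27  28  28  33  34  34  28  29  14  12]
 [ 13  13  26 125 124 120 119 119 126 124  65  64  64  64  65  64  65  65
   66  63  26  34  34  34  26  27  12  10]
 [ 12  63  64 123 114 107 105 107 112 123 124  64  64  63  64  65  64  65
   64  64  64  64  65  64  65  65  63  12]
 [ 13  65 123 114 104  97  94  93  98 107 124  64  63  62  64  64  64  65
   64  65  63  65  64  64  65  65  64  11]
 [ 12 124 116 108  97  86  80  79  82  95 123  64  63  64  65  63  64  64
  425  85 111 111 110  64  63  63  64  12]
 [ 12 124 113  99  85  74  65  62  64  71  95 124  64  65  64  65  65  80
   86 110 102 100 105 110  64  63  64  63]
 [ 13 125 107  92  76  64  51  51  50  54  71 124  64  62  63  65  63  83
  110  97  49  50  93 110  82  64  63  66]
 [ 14 125 105  82  65  54  50  48  49  48  50 124  63  64  65  64  81  87
  110  48  50  49  50 103  84  62  63  63]
 [ 11 125 105  77  57  49  51 425  48  51  50 122  65  64  65  63  82  88
  109  50  50  49  47 101  87  64  63  13]
 [ 13 125 111  73  51  50  49  49  49  49 124 1
[... 2295 characters left out ...]
 12  65  95  90  60  50  49  48  47  49  48  94  64  65  64  65  92 111
  113 112 113 112 113 113 113  64  65  11]
 [ 12  64  64  94  73  49  49  48  49  49  95  43  63  65  64  66  44  94
  114 111 113 113 112 112 112  64  65  14]
 [ 12  63  65  65  95  65  50  49  48  94  95  64  63  65  65  65  65  93
  111 113 111 112 112 112  64  66  64  12]
 [ 13  64  63  64  93  94  92  91  94  45  63  65  64  63  65  65  65  64
   45  93  93 112 111  64  65  65  64  15]
 [ 13  65  65  64  65  64  62  64  64  65  65  65  64  64  64  64  64  65
   65  64  65  66  64  65  63  64  65  12]
 [ 11  64  64  64  66  65  65  65  65  66  65  63  65  64  65  65  63  65
   64  63  64  63  64  64  64  64  64  12]]
```

View pics/c2.png

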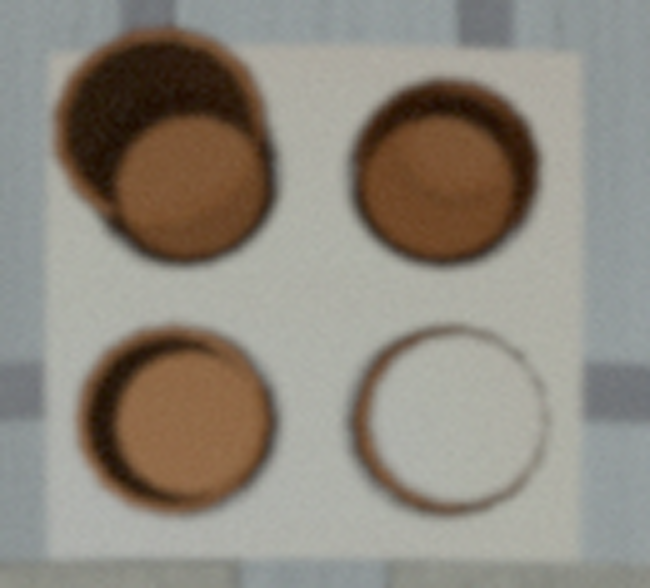

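The range data settles it. The tall vial is far-left (rim 124 mm) and the short one near-left (rim 94 mm). The necked vial is far-right (rim 110, shoulder 88) and the capped one near-right. Next I'll fit positions in both cameras.

```bash
cat >> h.py <<'E'
from scipy.optimize import least_squares
def cloud(d,s=None):
    K=d["camera_matrix"]; v,u=np.mgrid[:384,:512]
    p=np.stack([(u-K[0,2])/K[0,0],(v-K[1,2])/K[1,1]],-1)
    if "hand_eye" in d:
        s=s or d; th=np.linalg.norm(p,axis=-1); p=p*(np.tan(np.minimum(th,1.5))/np.maximum(th,1e-9))[...,None]
        H=d["hand_eye"]; R=Ro.from_quat(s["tool_rot"]).as_matrix()
        X=np.dstack([p,np.ones(th.shape)])*d["range_z"][...,None]
        return (X@H[:3,:3].T+H[:3,3])@R.T+s["tool_pos"]
    X=np.dstack([p,np.ones(u.shape)])*d["range_z"][...,None]
    return (X-d["t"])@d["R"]
def near(W,c,rad,z0,z1):
    P=W.reshape(-1,3); return P[(np.hypot(P[:,0]-c[0],P[:,1]-c[1])<rad)&(P[:,2]>z0)&(P[:,2]<z1)]
def circ(P,rad=None):
    f=(lambda q:np.hypot(P[:,0]-q[0],P[:,1]-q[1])-(q[2] if rad is None else rad))
    q=least_squares(f,[*P[:,:2].mean(0),rad or .02],loss="soft_l1",f_scale=.002).x
    return q[:2] if rad else q
def rect(P):
    (c,wh,a)=cv2.minAreaRect(np.float32(P[:,:2]*1000)); return np.array(c)/1000,wh,a
def disc(P): return np.array(cv2.minEnclosingCircle(np.float32(P[:,:2]*1000))[0])/1000
def report(d,s=None):
    W=cloud(d,s); o={}
    for n,c,z in (("tall",(.64,.115),.124),("short",(.578,.128),.094)):
        P=near(W,c,.034,z-.004,z+.004); o[n]=circ(P,.0205); print(n,len(P),circ(P).round(4),o[n].round(4))
    P=near(W,(.605,.093),.1,.061,.067); o["tray"],wh,a=rect(P); print("tray",o["tray"].round(4),np.round(wh,1),a)
    P=near(W,(.475,.123),.03,.105,.115); print("post",len(P),disc(P).round(4),P.mean(0).round(4))
    P=near(W,(.68,.08),.05,.277,.293); print("head",len(P),len(P) and (disc(P).round(4),P.mean(0).round(4)))
E
python3 - <<'E'
from h import *
for f in ("top0","w0","top1","scene0"): print(f); report(dict(np.load(f+".npz")))
E
```

```text
top0
tall 46 [0.644  0.1173 0.0203] [0.644  0.1173]
short 45 [0.5839 0.1317 0.0202] [0.5838 0.1317]
tray [0.6071 0.0943] [130.2 130.6] 76.64191436767578
post 55 [0.4762 0.126 ] [0.4759 0.1252 0.1099]
head 202 (array([0.6812, 0.0809]), array([0.6808, 0.0804, 0.285 ]))
w0
tall 422 [0.6423 0.1181 0.0203] [0.6423 0.1181]
short 318 [0.5824 0.1324 0.0203] [0.5824 0.1324]
tray [0.6055 0.0952] [130.6 130.5] 76.75830078125
post 407 [0.475  0.1257] [0.4758 0.1256 0.1102]
head 0 0
top1
tall 41 [0.644  0.117  0.0202] [0.6439 0.117 ]h.py:34: RuntimeWarning: Mean of empty slice.
  q=least_squares(f,[*P[:,:2].mean(0),rad or .02],loss="soft_l1",f_scale=.002).x
  ret = um.true_divide(
Traceback (most recent call last):
  File "h.py", line 42, in report
    P=near(W,c,.034,z-.004,z+.004); o[n]=circ(P,.0205); print(n,len(P),circ(P).round(4),o[n].round(4))
                                         ~~~~^^^^^^^^^
  File "h.py", line 34, in circ
    q=least_squares(f,[*P[:,:2].mean(0),rad or .02],loss="soft_l1",f_scale=.002).x
      ~~~~~~~~~~~~~^^^^^^^^^^^^^^^^^^^^^^^^^^^^^^^^^^^^^^^^^^^^^^^^^^^^^^^^^^^^^
ValueError: Initial guess is outside of provided bounds
```

```bash
python3 - <<'E'
from h import *
from workcell import r,imaging,readout
yaw=-0.2328; Q=down(yaw+np.pi)
def S(n): s=readout.sense(); print(n,round(s["time"],1),s["tool_pos"].round(4),s["contact_force"].round(1),round(s["width"],3),s["q"].round(2)[-1])
g=np.array([.4758,.1257])
r.gripper_to(.6)
r.goto([*g,.16],Q); r.movel([*g,.080],velocity=.08); S("pre")
r.gripper_to(0,effort=25); S("grip")
def post():
    t=imaging.get_image("top"); return t
p=readout.sense()["tool_pos"]; D=np.array([.037,-.0365])
r.movel([*(p[:2]+D),p[2]],velocity=.03); r.pause(.2); S("moved")
r.gripper_to(.6); S("open")
p=readout.sense()["tool_pos"]
r.movel([p[0],p[1],.19],velocity=.1)
ex=np.array([np.cos(yaw),np.sin(yaw)])
r.goto([*(p[:2]-.01*ex),.22],down(yaw)); r.pause(.3)
s=readout.sense(); d=imaging.get_image("wrist"); np.savez("w1.npz",tool_pos=s["tool_pos"],tool_rot=s["tool_rot"],**d)
t=imaging.get_image("top"); np.savez("top2.npz",**t); S("look")
im=np.hstack([cv2.resize(d["image"],(400,300)),cv2.resize(t["image"][100:250,160:360],(400,300))])
cv2.imwrite("pics/m1.png",im[:,:,::-1])
E
```

```text
pre 7.5 [0.4761 0.1258 0.0805] [0.2 0.7 0.5] 0.598 -1.15
grip 8.1 [0.4758 0.1257 0.0801] [-0.9  0.9  1.1] 0.269 -1.15
moved 10.2 [0.5129 0.0892 0.0801] [0.4 0.1 2.3] 0.275 -1.24
open 10.8 [0.5128 0.0892 0.0801] [0.2 0.5 0.8] 0.599 -1.24
look 15.1 [0.5031 0.0915 0.22  ] [-0.1  0.6 -0.7] 0.599 1.91
```

View pics/m1.png

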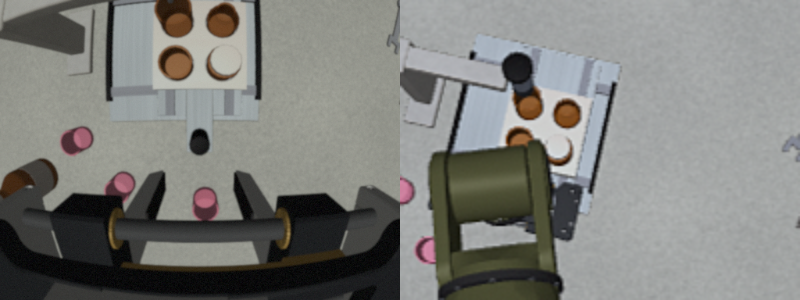

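The wrist view (left half, 400x300) shows the tray shifted, the tall vial at the top near (175,15) under the needle, and the post at (200,142). In the top view the head covers the tall vial's far edge, and all vials are seated. Now the numbers.

```bash
python3 - <<'E'
from h import *
d0=dict(np.load("w0.npz"))
d=dict(np.load("w1.npz")); W=cloud(d); D=np.array([.037,-.0365])
for n,c,z in (("tall",np.array([.643,.1175])+D,.124),("short",np.array([.583,.132])+D,.094)):
    P=near(W,c,.034,z-.004,z+.004); print(n,len(P),circ(P).round(4),circ(P,.0205).round(4))
P=near(W,np.array([.606,.095])+D,.1,.061,.067); print("tray",rect(P),"n",len(P))
P=near(W,np.array([.4758,.1257])+D,.03,.105,.115); print("post",disc(P),P.mean(0))
P=near(W,[.681,.081],.03,.133,.20); print("needle",P.round(4)[:25])
for f in ("w0",):
    P=near(cloud(dict(np.load(f+".npz"))),[.681,.081],.03,.133,.20);print(f,len(P),P.round(4)[:25])
t=dict(np.load("top2.npz"))
P=near(cloud(t),[.681,.081],.05,.277,.293); print("head",disc(P),P.mean(0))
P=near(cloud(t),np.array([.606,.095])+D,.1,.061,.067); print("tray top",rect(P))
W=cloud(dict(np.load("scene0.npz")))
P=near(W,[.681,.081],.05,.277,.293); print("scene head",len(P),disc(P),P.mean(0))
E
```

```text
tall 351 [0.6788 0.081  0.0201] [0.6792 0.0809]
short 428 [0.6191 0.0953 0.02  ] [0.6191 0.0953]
tray (array([0.64263562, 0.05802036]), (130.90151977539062, 130.1584930419922), 76.76364135742188) n 6929
post [0.51152289 0.08877924] [0.51231463 0.08859276 0.11028304]
needle [[0.6793 0.0833 0.148 ]
 [0.6785 0.0825 0.1492]
 [0.6788 0.0817 0.1479]
 [0.6785 0.0809 0.148 ]
 [0.6785 0.0801 0.1475]
 [0.6785 0.0794 0.147 ]
 [0.6795 0.0786 0.1442]
 [0.6791 0.0836 0.1462]
 [0.6778 0.0827 0.1486]
 [0.6778 0.0819 0.148 ]
 [0.6778 0.0811 0.1475]
 [0.678  0.0804 0.1466]
 [0.6783 0.0796 0.1454]
 [0.6784 0.083  0.1451]
 [0.6781 0.0822 0.1454]
 [0.6774 0.0814 0.1464]
 [0.6776 0.0806 0.1453]
 [0.6778 0.0798 0.1445]
 [0.6789 0.0841 0.1424]
 [0.6791 0.0833 0.1415]
 [0.6783 0.0825 0.1428]
 [0.6783 0.0817 0.1422]
 [0.6776 0.0808 0.1433]
 [0.6779 0.0801 0.1419]
 [0.6779 0.0819 0.1409]]
w0 173 [[0.6714 0.1093 0.199 ]
 [0.6711 0.1086 0.1993]
 [0.6711 0.1078 0.1988]
 [0.6713 0.1071 0.1978]
 [0.6719 0.1064 0.1959]
 [0.6726 0.1056 0.1939]
 [0.6727 0.0947 0.1869]
 [0.6715 0.094  0.189 ]
 [0.6711 0.0932 0.1894]
 [0.6691 0.0925 0.1936]
 [0.6695 0.0917 0.1921]
 [0.6681 0.0911 0.1949]
 [0.6674 0.0904 0.1962]
 [0.6676 0.0895 0.1951]
 [0.6667 0.0889 0.1966]
 [0.6665 0.0881 0.1968]
 [0.6663 0.0873 0.1969]
 [0.6655 0.0867 0.1982]
 [0.6656 0.0859 0.1976]
 [0.6653 0.0851 0.1978]
 [0.6648 0.0844 0.1985]
 [0.6652 0.0836 0.1972]
 [0.665  0.0828 0.1972]
 [0.6653 0.082  0.1961]
 [0.6648 0.0813 0.1967]]
head [0.68135864 0.08089706] [0.68077965 0.08043379 0.28511316]
tray top (array([0.64436304, 0.05674121]), (130.2071533203125, 130.30235290527344), 75.93950653076172)
scene head 143 [0.68238416 0.08394756] [0.68426676 0.08547789 0.28313746]
```

The wrist view puts the tall vial at (0.679, 0.081) and the needle axis at about (0.6806, 0.081), so the error is under 2 mm. Pressing now.

```bash
cat >> h.py <<'E'
def press(r,readout,h,yaw):
    r.gripper_to(0,effort=20)
    p=readout.sense()["tool_pos"]
    r.movel([p[0],p[1],.345],velocity=.15)
    r.goto([*h,.335],down(yaw)); r.movel([*h,.303],velocity=.08)
    r.movel([*h,.2415],velocity=.04); r.pause(.3)
    s=readout.sense(); print("pressed",s["time"],s["tool_pos"].round(4),s["contact_force"].round(1))
    r.movel([*h,.303],velocity=.06); r.movel([*h,.335],velocity=.1)
    print(readout.sense()["contact_force"].round(1),readout.sense()["q"].round(2))
E
python3 - <<'E'
from h import *
from workcell import r,imaging,readout
press(r,readout,[.6805,.081],-.2328)
E
```

```text
pressed 20.3333 [0.6806 0.081  0.2418] [2.3 0.4 6.1]
[-0.1 -0.6 -1.9] [ 0.07  0.59  0.85 -0.    1.7   1.87]
```

```bash
python3 - <<'E'
from h import *
from workcell import r,imaging,readout
yaw=-0.2328; Q=down(yaw+np.pi)
def S(n): s=readout.sense(); print(n,round(s["time"],1),s["tool_pos"].round(4),s["contact_force"].round(1),round(s["width"],3))
g=np.array([.5127,.0890])
r.movel([*g,.335],velocity=.15); r.goto([*g,.16],Q); r.gripper_to(.6)
r.movel([*g,.080],velocity=.08)
r.gripper_to(0,effort=25); S("grip")
p=readout.sense()["tool_pos"]; D=np.array([.061,-.0143])
r.movel([*(p[:2]+D),p[2]],velocity=.035); r.pause(.2); S("moved")
r.gripper_to(.6); S("open")
p=readout.sense()["tool_pos"]
r.movel([p[0],p[1],.19],velocity=.1)
ex=np.array([np.cos(yaw),np.sin(yaw)])
r.movel([*(p[:2]-.07*ex),.22],velocity=.12)
r.goto([*(p[:2]-.07*ex),.22],down(yaw)); r.pause(.3)
s=readout.sense(); d=imaging.get_image("wrist"); np.savez("w2.npz",tool_pos=s["tool_pos"],tool_rot=s["tool_rot"],**d)
t=imaging.get_image("top"); np.savez("top3.npz",**t); S("look")
im=np.hstack([cv2.resize(d["image"],(400,300)),cv2.resize(t["image"][100:250,160:360],(400,300))])
cv2.imwrite("pics/m2.png",im[:,:,::-1])
W=cloud(d); c=np.array([.6805,.081])
P=near(W,c,.034,.090,.098); print("short",len(P),circ(P).round(4),circ(P,.0205).round(4))
P=near(W,c,.02,.135,.17); print("needle",len(P),P.mean(0).round(4),P[:,:2].min(0).round(4),P[:,:2].max(0).round(4))
P=near(W,p[:2],.03,.105,.115); print("post",disc(P),P.mean(0))
P=near(W,np.array([.7036,.0437]),.1,.061,.067); print("tray",rect(P),len(P))
P=near(cloud(t),np.array([.7036,.0437]),.1,.061,.067); print("tray top",rect(P))
E
```

```text
grip 28.6 [0.5127 0.089  0.0801] [-0.7 -0.5  2. ] 0.276
moved 30.7 [0.5737 0.0747 0.0801] [-0.5 -1.   3.3] 0.272
open 31.4 [0.5737 0.0747 0.08  ] [-0.3 -0.5  0.2] 0.604
look 36.5 [0.5056 0.0908 0.22  ] [-0.1 -0.4 -0.6] 0.597Traceback (most recent call last):
  File "<stdin>", line 21, in <module>
  File "h.py", line 25, in cloud
    H=d["hand_eye"]; R=Ro.from_quat(s["tool_rot"]).as_matrix()
                                    ~^^^^^^^^^^^^
KeyError: 'tool_rot'
```

View pics/m2.png

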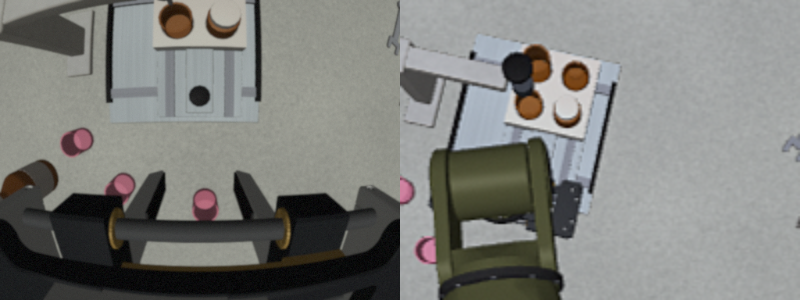

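The short vial, at (176,20) in the left half, is now under the needle and all four vials stand. The crash came only in the calculation after the moves, so I'll redo it from the saved data.

```bash
python3 - <<'E'
from h import *
W=cloud(dict(np.load("w2.npz"))); t=dict(np.load("top3.npz")); c=np.array([.6805,.081])
P=near(W,c,.034,.090,.098); print("short",len(P),circ(P).round(4),circ(P,.0205).round(4))
P=near(W,c,.02,.135,.17); print("needle",len(P),P.mean(0).round(4),P[:,:2].min(0).round(4),P[:,:2].max(0).round(4))
P=near(W,[.7036,.0437],.1,.061,.067); print("tray",rect(P),len(P))
P=near(cloud(t),[.7036,.0437],.1,.061,.067); print("tray top",rect(P))
E
```

```text
short 438 [0.6796 0.0808 0.0202] [0.6797 0.0808]
needle 43 [0.6783 0.0813 0.1488] [0.6774 0.0786] [0.6805 0.0838]
tray (array([0.67586401, 0.0501349 ]), (130.5647735595703, 74.89471435546875), 76.71843719482422) 3782
tray top (array([0.70476544, 0.04278367]), (130.02468872070312, 130.34071350097656), 76.51217651367188)
```

The short vial is within about 1 mm of the needle. Press, then verify.

```bash
python3 - <<'E'
from h import *
from workcell import r,imaging,readout
press(r,readout,[.6805,.081],-.2328)
r.movel([.5056,.0908,.30],velocity=.15); r.pause(.3)
t=imaging.get_image("top"); W=cloud(t)
s=readout.sense(); d=imaging.get_image("wrist"); V=cloud(d,s)
P=near(W,[.681,.081],.05,.26,.30); print("head",len(P),P.mean(0).round(4))
P=near(W,[.7036,.0437],.1,.061,.067); print("tray top",rect(P),s["time"])
P=near(V,[.6805,.081],.034,.090,.098); print("short",len(P),circ(P,.0205).round(4))
E
```

```text
pressed 41.6917 [0.6806 0.081  0.2418] [ 2.6 -0.2  4.5]
[ 0.1 -0.6 -0.6] [ 0.07  0.59  0.85 -0.    1.7   1.87]
head 200 [0.6807 0.0805 0.2849]
tray top (array([0.70464142, 0.04274057]), (129.63497924804688, 130.93081665039062), 76.51934814453125) 45.025
short 212 [0.6798 0.0808]
```

```bash
python3 -c "
from workcell import job
print(job.close_job())"
```

```text
the job is handed in; nothing more can be done
None
```

I sampled the tall vial and then the short one, each with the needle pressed about 57 mm down and within 2 mm of the vial's axis, then handed in at about 45 s with the needle raised over the short vial; no verdict was returned.

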